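Check the brake levers of two trolley handles

TASK

Check the hand levers of the two trolley handles: with the backs of your fingers press each lever in towards its bar until it stops, without forcing it; on one handle the lever stops well short of the bar, on the other it goes all the way to the bar. Having tried both, finish with the fingers holding in the lever that stops short, so that its gap can be measured, and the other lever sprung back out. Only push on the levers' outer side: do not pinch or reach behind a lever or touch the bars, and leave everything else on the bench where it stands.

Things in the scene. Friction and masses are not known exactly. Their poses are not given: they have to be found in the camera images.
- handle_p: one of two handles that look alike, apart on the bench, either one left: trolley push bar on a fixed stand, aluminium foot 90x160x8 mm, posts 90 mm high at y = +-70 mm. Origin: centre of the foot's underside; z up. Bar along its y at x = 0, 75 mm up, grip 26 mm thick. Hand lever at the same height on the -x side, pressed in along +x; its upright pivot at x = -34, y = +55 mm, tops out at 94 mm.
- press_p (a point): point on the outer face (away from the bar) of handle_p's lever, at mid-height, 75 mm from its pivot: a good place to push. It moves with the lever. At rest it lies at x = -69, y = -12 mm in the handle's frame. A shaker with a 350 mm high box stands behind and between the two handles: pass from one to the other in front of it (x under 0.4 m).
- angle_p (a joint): lever angle, rad: 0 at rest, grows as pressed in. A spring resists with 3 N (rest) to 6 N (near the bar) at the press point, up to a firm stop. On one handle (not told which) the stop comes at 0.30, after 22 mm at the press point, leaving 25 mm from lever tip to grip; on the other at 0.54, after 40 mm, where the tip meets the grip. Let go, it springs back.
- lever_p: the aluminium hand lever of handle_p: 111 mm from pivot to its rounded tip, 18 mm high (66 to 84 mm above the bench), 12 mm thick. Origin on the pivot axis at mid-height; its own -y points along the blade to the tip, its -x outwards, away from the bar.
- handle_q: one of two handles that look alike, apart on the bench, either one left: trolley push bar on a fixed stand, aluminium foot 90x160x8 mm, posts 90 mm high at y = +-70 mm. Origin: centre of the foot's underside; z up. Bar along its y at x = 0, 75 mm up, grip 26 mm thick. Hand lever at the same height on the -x side, pressed in along +x; its upright pivot at x = -34, y = +55 mm, tops out at 94 mm.
- press_q (a point): point on the outer face (away from the bar) of handle_q's lever, at mid-height, 75 mm from its pivot: a good place to push. It moves with the lever. At rest it lies at x = -69, y = -12 mm in the handle's frame. A shaker with a 350 mm high box stands behind and between the two handles: pass from one to the other in front of it (x under 0.4 m).
- angle_q (a joint): lever angle, rad: 0 at rest, grows as pressed in. A spring resists with 3 N (rest) to 6 N (near the bar) at the press point, up to a firm stop. On one handle (not told which) the stop comes at 0.30, after 22 mm at the press point, leaving 25 mm from lever tip to grip; on the other at 0.54, after 40 mm, where the tip meets the grip. Let go, it springs back.
- lever_q: the aluminium hand lever of handle_q: 111 mm from pivot to its rounded tip, 18 mm high (66 to 84 mm above the bench), 12 mm thick. Origin on the pivot axis at mid-height; its own -y points along the blade to the tip, its -x outwards, away from the bar.
- tape_roll: bystander, loose: roll of tan masking tape lying flat, 100 mm across, 25 high; origin at the centre of its underside
- dropper: bystander, loose: brown dropper bottle, 33 mm across, 104 high; origin at the centre of its underside
- vial: bystander, loose: small brown vial with black cap, 21 mm across, 50 high; origin at the centre of its underside
- reagent: bystander, loose: clear bottle with blue cap, 56 mm across, 110 high; origin at the centre of its underside
- timer: bystander, loose: white bench timer lying flat, 66x62x22 mm; origin at the centre of its underside

How it is judged:
By the outcome, as a careful person would: the job done as asked, in the order asked, and still so for the second after the job is handed in, while the arm keeps its last pose, push and grip.
It also fails if it takes over 64 s, if anything falls off the work surface, if the arm or the gripper's body presses on something with over 40 N, if the wrist force passes 120 N, or if a joint passes its speed limit or range.

ROBOT

A 6-joint arm with a two-finger parallel gripper is mounted at the origin on the work surface; the furniture and walls round the work are solid. World frame = base frame: x ahead of the robot, y to its left, z up, the work surface at z = 0. Lengths are in m, angles in rad, forces in N, time in s.
With the tool pointing down it reaches from about 0.375 to 0.825 m from the base axis. Payload 5.5 kg.
Tool frame: the origin (TCP) lies at the very end of the fingers, on their centre line; the grasp point (between the pads) lies robot.grip_point_offset behind it (robot.grip_point_offset is the distance from the TCP to the grasp point, in m); z points along the fingers, y is the line along which they close (so a half turn about z gives the same grasp; the last joint's range is limited). The gripper opens to 85 mm and grips with 20 to 120 N. Pads are 22 mm wide; open, the fingers measure 114 mm over their backs; the gripper's body (76 mm by 85 mm) begins 54 mm behind the grasp point. The pads swing forward as they close: fully open they stand 13 mm farther back than shut.
Start: joints at [1.23, 0.314, -0.047, 1.21, 0, 1.571], TCP at [0.201, 0.565, 0.231] pointing down, gripper open.
Joint ranges: [-2.67, 2.67], [-0.69, 1.73], [-1.03, 1.25], [-2.08, 2.16], [-1.42, 1.45], [-3.14, 3.14]. Speed limits (rad/s): [2.39, 2.39, 3.01, 3.14, 3.14, 3.14].

INTERFACE

Orientations are given as a 3x3 rotation matrix whose columns are the frame's x, y, z axes.
In Python, from cell import robot, eyes gives the robot as it stands.
- The arm moves only by the shell command python3 -m jog 'ROWS' [FORCE]. ROWS is JSON, a list that holds one entry, the list of rows, each a list of 7 numbers: the turn, a rotation vector about the world's x, y, z in degrees, then the shift along the world's x, y, z in mm, then the finger opening in mm, from 0 to 85.4. In form: [[[wx, wy, wz, dx, dy, dz, jaw], ...]]. A call has exactly 10 rows; each row is the pose to reach, as a shift and turn from the pose commanded when the call began; what a row does not reach only later rows make up. A row lasts 1/8 s, in which the tool goes at most 62.5 mm and 10.7 degrees, less where a joint would pass 70% of its speed; a pose out of reach is approached as far as the arm can. A call with a gripper value outside its range is refused whole. The fingers move at their own pace and stop on an object; FORCE is the grip in N (left out, the last holds). Time passes only in rows, so rows that repeat a pose let the fingers close, or fill a call up. It gives the time, the measured TCP pose, the force, the opening and the grip force at its end, in the units of the state.
- robot.get_obs(): the state, without advancing time (a new reading comes with each control period).
- eyes.capture(name): name is "scene" or "top" or "wrist"; returns a dict with "frame" (384x512x3 uint8, red, green, blue), "fx", "fy", "cx", "cy" (pixels), "k1" (the pictures are not rectified: a ray, as slopes to the right and down, at radius r is drawn at 1 + k1 r^2 times it, then the intrinsics apply), "rvec" (rotation vector, rad) and "tvec" (3), from world to camera coordinates, as OpenCV has them; the wrist camera has in their place "tool_from_camera" (4x4, takes a point from camera to tool coordinates, whose origin is the TCP and whose axes are the flange's). Camera axes: x right, y down, z forward; pixel columns grow to the right and rows downward; lengths in m; the calibration is good to about 2 mm. A picture is of the moment at which its call begins: read the wrist's pose just before it. There is no depth.
- robot.finish_job(): hands the job in; it is judged then, once.
The state is a dict: "time_s": time; "joint_positions": joint angles; "dq": joint speeds; "tau": joint torques, N m; "tool_pos": TCP position; "ee_rot": TCP orientation; "wrist_force": force on the tool from outside, world axes, zero at the start; "torque": the same for the moment, N m; "grip_width": finger opening in m; "gripper_force": force on a finger pad.
Only numpy, scipy, OpenCV 4.12 (cv2) and the standard library are available. Lean on these libraries where they do the work, as an engineer would, in place of code of your own. Each camera call takes 0.05 s, during which the arm holds its last target. There are 200 camera calls.

## Working session

There is one attempt and no reset: what is moved stays moved. The work goes in short steps, Python scripts to look and compute and a shell command to move; the robot and the scene stay as the last step left them, time stands still between calls to the robot, and variables do not carry over. Pictures are saved under pics/ and viewed, at most 10 in all, crops included, and the job is handed in when it is done.

```bash
mkdir -p pics; ls
python3 - <<'E'
from cell import robot, eyes
import cv2,pickle
o=robot.get_obs()
print({k:o[k] for k in('time_s','tool_pos','ee_rot','wrist_force','grip_width')}, robot.grip_point_offset)
for n in('scene','top'):
    c=eyes.capture(n); pickle.dump(c,open(f'pics/{n}.pkl','wb'))
    cv2.imwrite(f'pics/{n}.png',cv2.resize(c['frame'][:,:,::-1],None,fx=1.5,fy=1.5,interpolation=cv2.INTER_CUBIC))
E
```

```text
pics
{'time_s': 0.0, 'tool_pos': array([0.20035503, 0.56492932, 0.23040836]), 'ee_rot': array([[-9.42477570e-01,  3.34268878e-01, -5.89474298e-04],
       [ 3.34269397e-01,  9.42476125e-01, -1.65027604e-03],
       [ 3.92953250e-06, -1.75239137e-03, -9.99998465e-01]]), 'wrist_force': array([ 0.1451559 ,  0.36940536, -0.0268773 ]), 'grip_width': 0.08570996286162377} 0.0187
```

View pics/scene.png

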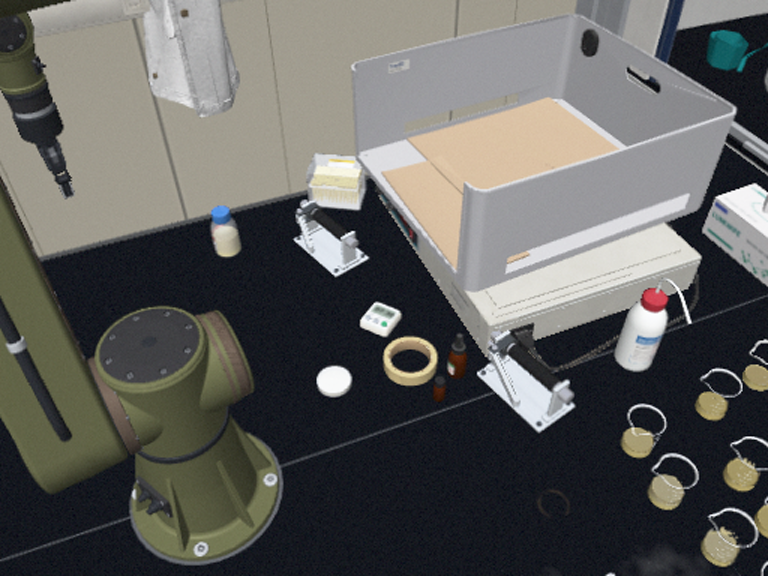

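View pics/top.png

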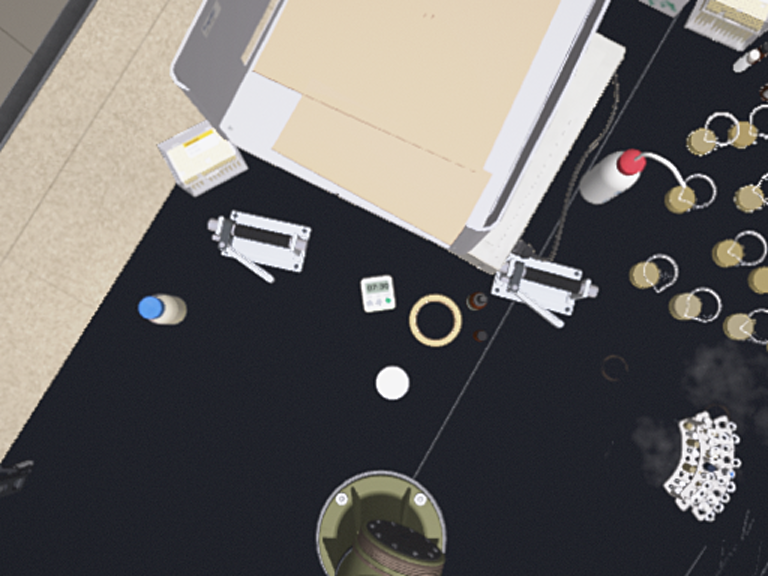

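The top view shows the left handle near (265,240) with its lever tip at (271,279), and the right handle near (545,285) with its lever tip at (561,324). Both levers face the robot. I'll zoom in for the corners.

Run:
```python
import cv2,pickle,numpy as np
f=pickle.load(open('pics/top.pkl','rb'))['frame'][:,:,::-1]
a=f[132:202,132:222];b=f[155:225,318:408]
z=lambda m:cv2.resize(m,None,fx=8,fy=8,interpolation=cv2.INTER_CUBIC)[:,:]
im=cv2.resize(np.vstack([a,b]),None,fx=4.2,fy=4.2)
cv2.imwrite('pics/la.png',z(a));cv2.imwrite('pics/lb.png',z(b))
```

```text
(no output)
```

View pics/la.png

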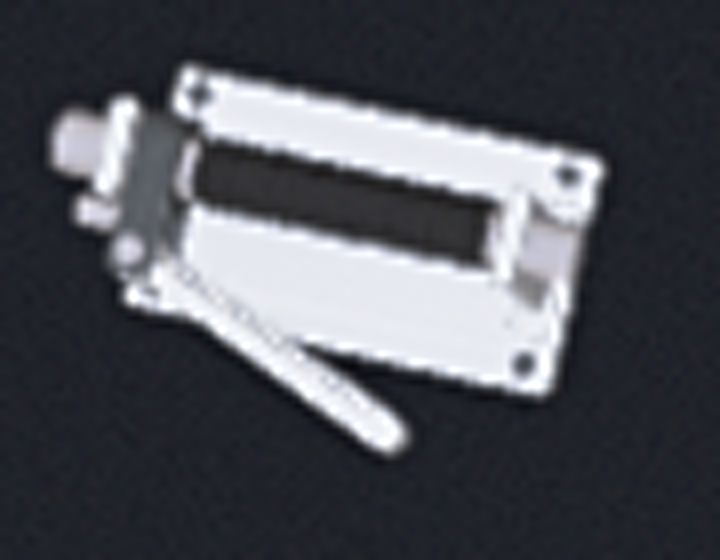

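View pics/lb.png

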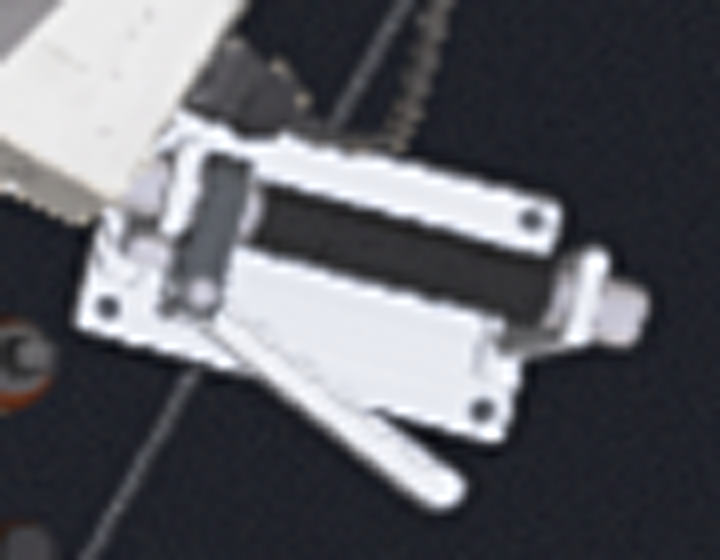

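Left crop: foot corners at (178,65), (605,157), (550,397) and (123,300), pivot (130,252), lever tip (405,448). Right crop: corners (562,195), (503,443) and (73,328), pivot (203,290), tip (463,498). Next I'll fit the poses.

```bash
cat > h.py <<'E'
import cv2,pickle,numpy as np
from scipy.optimize import least_squares
c=pickle.load(open('pics/top.pkl','rb'))
K=np.array([[c['fx'],0,c['cx']],[0,c['fy'],c['cy']],[0,0,1.]]);D=np.array([c['k1'],0,0,0,0])
def proj(P): return cv2.projectPoints(np.asarray(P,float).reshape(-1,1,3),np.array(c['rvec'],float),np.array(c['tvec'],float),K,D)[0][:,0]
def unproj(uv,z):
    uv=np.asarray(uv,float);return least_squares(lambda q:(proj([[q[0],q[1],z]])[0]-uv),[.5,0]).x
def T(p,L):
    L=np.asarray(L,float);x,y,a=p;return np.c_[x+L[:,0]*np.cos(a)-L[:,1]*np.sin(a),y+L[:,0]*np.sin(a)+L[:,1]*np.cos(a),L[:,2]]
FL,FR,NR,NL=[.045,.08,.008],[.045,-.08,.008],[-.045,-.08,.008],[-.045,.08,.008]
PV=[-.034,.055,.094];TIP=[-.0775,-.047,.084];PR=[-.069,-.012,.075]
E
python3 - <<'E'
from h import *
for n,off,L,px in(('left',(132,132),[FL,FR,NR,NL,PV,TIP],[(178,65),(605,157),(550,397),(123,300),(130,252),(403,446)]),
 ('right',(318,155),[FR,NR,NL,PV,TIP],[(562,195),(503,443),(73,328),(203,290),(462,498)])):
    uv=np.array(px)/8.+off-.0
    g=unproj(uv[1],.0)
    r=least_squares(lambda p:(proj(T(p,L))-uv).ravel(),[g[0],g[1]+.08,0])
    print(n,r.x[:2],np.degrees(r.x[2]),'res px',np.round(r.fun.reshape(-1,2),2).tolist())
    print(' press',T(r.x,[PR,PV,TIP]).round(4).tolist())
print('objs at 1.5x px')
for n,uv,z in(('tape',(436,321),.025),('dropper',(481,299),.104),('vial',(482,336),.05),('timer',(378,294),.022),('reagent cap',(151,308),.11),('disc',(393,383),0)):
    print(n,unproj(np.array(uv)/1.5,z).round(3))
E
```

```text
left [0.56469042 0.22620959] -12.183499640071604 res px [[0.53, 0.36], [-0.29, 0.22], [-0.2, -0.27], [0.33, 0.38], [0.08, -0.11], [-0.42, -0.52]]
 press [[0.4947, 0.229, 0.075], [0.5431, 0.2871, 0.094], [0.479, 0.1966, 0.084]]
right [ 0.48545477 -0.30368699] -14.680841783894456 res px [[-0.14, 0.57], [0.06, -0.7], [0.24, -0.32], [0.06, 0.51], [-0.2, -0.09]]
 press [[0.4157, -0.2978, 0.075], [0.4665, -0.2419, 0.094], [0.3986, -0.3295, 0.084]]
objs at 1.5x px
tape [ 0.408 -0.106]
dropper [ 0.445 -0.179]
vial [ 0.38  -0.189]
timer [0.46  0.006]
reagent cap [0.428 0.406]
disc [ 0.288 -0.024]
```

```bash
python3 -m jog '[[[0,0,9,27,-35,0,0],[0,0,18,59,-70,0,0],[0,0,27,93,-110,0,0],[0,0,36,126,-150,0,0],[0,0,45,160,-190,0,0],[0,0,54,193,-230,0,0],[0,0,62,227,-270,0,0],[0,0,69,250,-300,0,0],[0,0,74,266,-316,0,0],[0,0,74,266,-316,0,0]]]'
python3 -m jog '[[[0,0,0,0,0,-20,0],[0,0,0,0,0,-45,0],[0,0,0,0,0,-70,0],[0,0,0,0,0,-95,0],[0,0,0,0,0,-115,0],[0,0,0,0,0,-120,0],[0,0,0,0,0,-120,0],[0,0,0,0,0,-120,0],[0,0,0,0,0,-120,0],[0,0,0,0,0,-120,0]]]'
python3 - <<'E'
from cell import robot, eyes
import cv2,pickle
o=robot.get_obs()
print(o['time_s'],o['tool_pos'],o['ee_rot'],o['wrist_force'],o['grip_width'])
c=eyes.capture('wrist'); print(c['tool_from_camera'])
cv2.imwrite('pics/w1.png',c['frame'][:,:,::-1])
E
```

```text
time_s: 1.35
tool_pos: [0.4671, 0.2483, 0.2309]
ee_rot: [[-0.584, -0.812, -0.001], [-0.812, 0.584, -0.0], [0.001, 0.0, -1.0]]
wrist_force: [0.1, 0.9, 0.2]
grip_width: -0.0002
gripper_force: 0.0
time_s: 2.6
tool_pos: [0.4669, 0.2496, 0.1118]
ee_rot: [[-0.581, -0.814, 0.001], [-0.814, 0.581, 0.0], [-0.001, -0.0, -1.0]]
wrist_force: [0.7, 0.4, 0.7]
grip_width: 0.0002
gripper_force: 0.0
2.6 [0.46685057 0.24963393 0.11179895] [[-5.81196405e-01 -8.13762974e-01  7.49839312e-04]
 [-8.13762945e-01  5.81196774e-01  4.23119102e-04]
 [-7.80122848e-04 -3.64276146e-04 -9.99999629e-01]] [0.74773634 0.39802809 0.71562714] 0.00017871722422159163
[[-2.41842023e-05 -9.50056527e-01 -3.12077867e-01  8.08397550e-02]
 [ 9.99999977e-01  4.32541536e-05 -2.09172453e-04 -4.48134404e-05]
 [ 2.12224318e-04 -3.12077865e-01  9.50056504e-01 -1.42517624e-01]
 [ 0.00000000e+00  0.00000000e+00  0.00000000e+00  1.00000000e+00]]
```

View pics/w1.png

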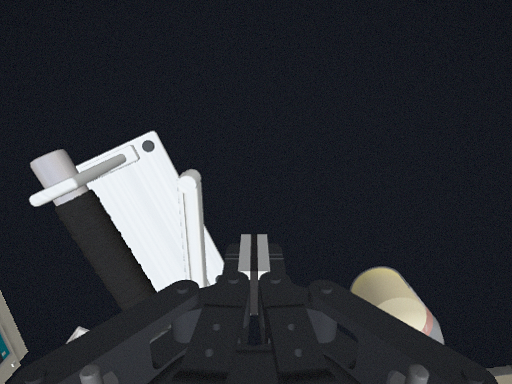

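The closed fingers (cols 240–270) hang clear on the outer side of the left lever (blade at cols 180–205, tip at (190,175)). I'll lower them and work out the pressing arc.

```bash
python3 -m jog '[[[0,0,0,0,0,-15,0],[0,0,0,0,0,-30,0],[0,0,0,0,0,-45,0],[0,0,0,0,0,-55,0],[0,0,0,0,0,-60,0],[0,0,0,3,-2,-60,0],[0,0,0,7,-5,-60,0],[0,0,0,9,-6,-60,0],[0,0,0,9,-6,-60,0],[0,0,0,9,-6,-60,0]]]'
cat >> h.py <<'E'
POSE={'left':(.56469,.22621,np.radians(-12.18)),'right':(.48545,-.30369,np.radians(-14.68))}
def arc(n,th,half=.0145):
    p=POSE[n];C=T(p,[PV])[0,:2];P=T(p,[PR])[0,:2];b=p[2]-.403
    d=np.array([np.cos(b),np.sin(b)]);v=P-half*d-C
    R=np.array([[np.cos(th),-np.sin(th)],[np.sin(th),np.cos(th)]]);return C+R@v, np.degrees(b+th)
def table(n,pos,step=.05,N=12,start=-.05):
    print('theta turn_yaw  shift from',pos)
    for t in start+step*np.arange(N):
        q,y=arc(n,t);print('%.2f push yaw %.1f  dx %.1f dy %.1f  target %s'%(t,y,*(1e3*(q-pos[:2])),q.round(4)))
E
python3 - <<'E'
from h import *
from cell import robot
o=robot.get_obs();R=o['ee_rot'];print(o['tool_pos'],np.degrees(np.arctan2(-R[1,1],-R[0,1])),o['wrist_force'],o['torque'])
table('left',o['tool_pos'])
E
```

```text
time_s: 3.9
tool_pos: [0.4756, 0.2435, 0.0514]
ee_rot: [[-0.581, -0.814, 0.0], [-0.814, 0.581, 0.0], [-0.0, -0.0, -1.0]]
wrist_force: [0.6, 0.0, -0.3]
grip_width: -0.0002
gripper_force: 0.0
[0.47559828 0.24350619 0.05144972] -35.530604306115166 [ 0.64850165  0.00906904 -0.26125615] [ 0.03419591 -0.01820822 -0.01050131]
theta turn_yaw  shift from [0.47559828 0.24350619 0.05144972]
-0.05 push yaw -38.1  dx 4.9 dy -3.0  target [0.4805 0.2405]
0.00 push yaw -35.3  dx 7.3 dy -6.1  target [0.4829 0.2374]
0.05 push yaw -32.4  dx 9.8 dy -9.0  target [0.4854 0.2345]
0.10 push yaw -29.5  dx 12.5 dy -11.9  target [0.4881 0.2317]
0.15 push yaw -26.7  dx 15.4 dy -14.5  target [0.491 0.229]
0.20 push yaw -23.8  dx 18.4 dy -17.1  target [0.494  0.2264]
0.25 push yaw -20.9  dx 21.5 dy -19.4  target [0.497  0.2241]
0.30 push yaw -18.1  dx 24.7 dy -21.7  target [0.5003 0.2218]
0.35 push yaw -15.2  dx 28.0 dy -23.7  target [0.5036 0.2198]
0.40 push yaw -12.4  dx 31.4 dy -25.6  target [0.507  0.2179]
0.45 push yaw -9.5  dx 34.9 dy -27.3  target [0.5105 0.2162]
0.50 push yaw -6.6  dx 38.5 dy -28.9  target [0.5141 0.2146]
```

```bash
python3 -m jog '[[[0,0,0,4,-3,0,0],[0,0,0,7,-6,0,0],[0,0,3,10,-9,0,0],[0,0,6,12.5,-12,0,0],[0,0,9,15.5,-14.5,0,0],[0,0,12,18.5,-17,0,0],[0,0,12,18.5,-17,0,0],[0,0,12,18.5,-17,0,0],[0,0,12,18.5,-17,0,0],[0,0,12,18.5,-17,0,0]]]'
```

```text
time_s: 5.15
tool_pos: [0.4937, 0.2265, 0.0512]
ee_rot: [[-0.399, -0.917, -0.001], [-0.917, 0.399, -0.0], [0.0, 0.0, -1.0]]
wrist_force: [-3.7, -0.1, 3.9]
grip_width: 0.0001
gripper_force: 2.0
```

```bash
python3 -m jog '[[[0,0,1.5,1.5,-1,0,0],[0,0,3,3,-2,0,0],[0,0,4,4.5,-3.5,0,0],[0,0,5,5.5,-4,0,0],[0,0,5,5.5,-4,0,0],[0,0,5,5.5,-4,0,0],[0,0,5,5.5,-4,0,0],[0,0,5,5.5,-4,0,0],[0,0,5,5.5,-4,0,0],[0,0,5,5.5,-4,0,0]]]'
python3 -m jog '[[[0,0,1,0.5,-0.5,0,0],[0,0,1,1,-0.5,0,0],[0,0,1,1.5,-1,0,0],[0,0,2,2,-1,0,0],[0,0,2,2,-1,0,0],[0,0,2,2,-1,0,0],[0,0,2,2,-1,0,0],[0,0,2,2,-1,0,0],[0,0,2,2,-1,0,0],[0,0,2,2,-1,0,0]]]'
```

```text
time_s: 6.4
tool_pos: [0.4994, 0.2224, 0.0512]
ee_rot: [[-0.318, -0.948, -0.0], [-0.948, 0.318, -0.0], [0.0, 0.0, -1.0]]
wrist_force: [-5.5, -1.4, 1.5]
grip_width: 0.0003
gripper_force: 2.2
time_s: 7.65
tool_pos: [0.5011, 0.2211, 0.0512]
ee_rot: [[-0.285, -0.959, -0.001], [-0.959, 0.285, -0.001], [0.001, 0.0, -1.0]]
wrist_force: [-4.7, -1.4, 1.4]
grip_width: 0.0002
gripper_force: 2.5
```

```bash
python3 -m jog '[[[0,0,1,0.5,-0.5,0,0],[0,0,1,1,-0.5,0,0],[0,0,2,1.5,-1,0,0],[0,0,2,2,-1,0,0],[0,0,2,2.5,-1.5,0,0],[0,0,3,3,-1.5,0,0],[0,0,3,3,-1.5,0,0],[0,0,3,3,-1.5,0,0],[0,0,3,3,-1.5,0,0],[0,0,3,3,-1.5,0,0]]]'
python3 -m jog '[[[0,0,1,0.5,-0.5,0,0],[0,0,1,1,-0.5,0,0],[0,0,2,1.5,-1,0,0],[0,0,2,2,-1,0,0],[0,0,2,2,-1,0,0],[0,0,2,2,-1,0,0],[0,0,2,2,-1,0,0],[0,0,2,2,-1,0,0],[0,0,2,2,-1,0,0],[0,0,2,2,-1,0,0]]]'
```

```text
time_s: 8.9
tool_pos: [0.5011, 0.2203, 0.051]
ee_rot: [[-0.233, -0.972, -0.006], [-0.972, 0.233, 0.001], [0.0, 0.006, -1.0]]
wrist_force: [-14.7, 1.1, 10.0]
grip_width: 0.0002
gripper_force: 7.4
time_s: 10.15
tool_pos: [0.501, 0.2198, 0.0509]
ee_rot: [[-0.198, -0.98, -0.01], [-0.98, 0.198, 0.002], [-0.0, 0.01, -1.0]]
wrist_force: [-20.9, 2.6, 13.6]
grip_width: -0.0005
gripper_force: 10.7
```

The left lever stops firmly at about 0.31, so it's the short one. Next: release it, pass in front of the shaker and try the right lever.

```bash
python3 -m jog '[[[0,0,-4,-10,4,0,0],[0,0,-10,-20,11,0,0],[0,0,-16,-34,20,0,0],[0,0,-22,-47,29,0,0],[0,0,-26,-47,29,10,0],[0,0,-26,-47,29,40,0],[0,0,-26,-47,29,80,0],[0,0,-26,-47,29,115,0],[0,0,-26,-47,29,130,0],[0,0,-26,-47,29,130,0]]]'
python3 -m jog '[[[0,0,0,-40,-38,0,0],[0,0,0,-75,-93,0,0],[0,0,0,-80,-148,0,0],[0,0,0,-80,-208,0,0],[0,0,0,-80,-268,0,0],[0,0,0,-80,-328,0,0],[0,0,0,-80,-388,0,0],[0,0,0,-80,-448,0,0],[0,0,0,-70,-508,0,0],[0,0,0,-68,-527,0,0]]]'
python3 - <<'E'
from h import *
from cell import robot
o=robot.get_obs();R=o['ee_rot'];print(o['tool_pos'],np.degrees(np.arctan2(-R[1,1],-R[0,1])),o['wrist_force'])
table('right',o['tool_pos'],step=.1,N=7,start=-.1)
E
```

```text
time_s: 11.4
tool_pos: [0.4609, 0.2485, 0.1821]
ee_rot: [[-0.609, -0.793, 0.003], [-0.793, 0.609, 0.001], [-0.003, -0.002, -1.0]]
wrist_force: [0.6, -0.1, 0.3]
grip_width: 0.0001
gripper_force: 0.0
time_s: 12.65
tool_pos: [0.3911, -0.2818, 0.1795]
ee_rot: [[-0.612, -0.791, -0.001], [-0.791, 0.612, 0.0], [0.001, 0.001, -1.0]]
wrist_force: [0.7, 0.9, -0.8]
grip_width: -0.0001
gripper_force: 0.0
[ 0.39111289 -0.28181634  0.17947011] -37.733262440015 [ 0.65373424  0.88575602 -0.76855625]
theta turn_yaw  shift from [ 0.39111289 -0.28181634  0.17947011]
-0.10 push yaw -43.5  dx 8.7 dy -0.7  target [ 0.3998 -0.2825]
0.00 push yaw -37.8  dx 13.1 dy -7.1  target [ 0.4042 -0.2889]
0.10 push yaw -32.0  dx 18.1 dy -13.1  target [ 0.4092 -0.2949]
0.20 push yaw -26.3  dx 23.7 dy -18.6  target [ 0.4148 -0.3004]
0.30 push yaw -20.6  dx 29.8 dy -23.4  target [ 0.4209 -0.3052]
0.40 push yaw -14.9  dx 36.3 dy -27.7  target [ 0.4274 -0.3095]
0.50 push yaw -9.1  dx 43.3 dy -31.2  target [ 0.4344 -0.313 ]
```

```bash
python3 -m jog '[[[0,0,0,-4,0,-30,0],[0,0,0,-4,0,-65,0],[0,0,0,-4,0,-95,0],[0,0,0,-4,0,-118,0],[0,0,0,-4,0,-128,0],[0,0,0,-4,0,-128,0],[0,0,0,-4,0,-128,0],[0,0,0,-4,0,-128,0],[0,0,0,-4,0,-128,0],[0,0,0,-4,0,-128,0]]]'
python3 - <<'E'
import cv2
from cell import robot, eyes
print(robot.get_obs()['tool_pos'],robot.get_obs()['wrist_force'])
cv2.imwrite('pics/w2.png',eyes.capture('wrist')['frame'][:,:,::-1])
E
```

```text
time_s: 13.9
tool_pos: [0.3877, -0.2792, 0.0536]
ee_rot: [[-0.609, -0.793, 0.0], [-0.793, 0.609, -0.0], [-0.0, -0.001, -1.0]]
wrist_force: [0.1, -0.2, -0.6]
grip_width: -0.0002
gripper_force: 0.0
[ 0.38770386 -0.27915521  0.05359697] [ 0.06174386 -0.20410801 -0.63211439]
```

View pics/w2.png

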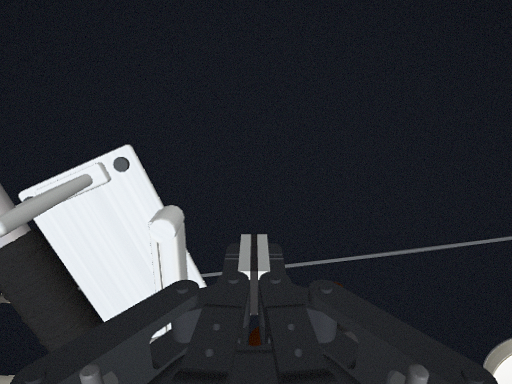

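The fingers sit clear on the right lever's outer side (tip (165,220), fingers cols 240–270). Now I'll press it in.

```bash
python3 -m jog '[[[0,0,0,8,-5,0,0],[0,0,0,16.5,-10,0,0],[0,0,3,19,-13,0,0],[0,0,6,21.5,-16,0,0],[0,0,9,24,-18.5,0,0],[0,0,12,27,-21,0,0],[0,0,14,30,-23.5,0,0],[0,0,17,33,-26,0,0],[0,0,17,33,-26,0,0],[0,0,17,33,-26,0,0]]]'
python3 -m jog '[[[0,0,1,1.5,-1,0,0],[0,0,3,3,-2,0,0],[0,0,4,5,-3,0,0],[0,0,6,7,-4.5,0,0],[0,0,6,7,-4.5,0,0],[0,0,6,7,-4.5,0,0],[0,0,6,7,-4.5,0,0],[0,0,6,7,-4.5,0,0],[0,0,6,7,-4.5,0,0],[0,0,6,7,-4.5,0,0]]]'
```

```text
time_s: 15.2
tool_pos: [0.4201, -0.3049, 0.0531]
ee_rot: [[-0.351, -0.936, -0.001], [-0.936, 0.351, 0.0], [0.0, 0.001, -1.0]]
wrist_force: [-4.2, 0.0, 1.9]
grip_width: -0.0003
gripper_force: 2.1
time_s: 16.45
tool_pos: [0.4272, -0.3096, 0.0531]
ee_rot: [[-0.251, -0.968, -0.001], [-0.968, 0.251, -0.0], [0.0, 0.001, -1.0]]
wrist_force: [-5.7, -1.2, 0.4]
grip_width: 0.0001
gripper_force: 2.4
```

It passes 0.40 with only the spring resisting, so this is the full-travel lever. I'll continue to its stop.

```bash
python3 -m jog '[[[0,0,1,1.5,-1,0,0],[0,0,3,3,-1.5,0,0],[0,0,4,5,-2.5,0,0],[0,0,6,7,-3.5,0,0],[0,0,6,7,-3.5,0,0],[0,0,6,7,-3.5,0,0],[0,0,6,7,-3.5,0,0],[0,0,6,7,-3.5,0,0],[0,0,6,7,-3.5,0,0],[0,0,6,7,-3.5,0,0]]]'
python3 -m jog '[[[0,0,1,0.5,-0.5,0,0],[0,0,1,1,-0.5,0,0],[0,0,2,1.5,-1,0,0],[0,0,2,2,-1,0,0],[0,0,2,2.5,-1,0,0],[0,0,2,3,-1.2,0,0],[0,0,2,3,-1.2,0,0],[0,0,2,3,-1.2,0,0],[0,0,2,3,-1.2,0,0],[0,0,2,3,-1.2,0,0]]]'
```

```text
time_s: 17.7
tool_pos: [0.434, -0.3133, 0.0531]
ee_rot: [[-0.149, -0.989, -0.001], [-0.989, 0.149, -0.001], [0.001, 0.001, -1.0]]
wrist_force: [-5.8, -1.3, 0.2]
grip_width: 0.0
gripper_force: 2.7
time_s: 18.95
tool_pos: [0.4369, -0.3146, 0.0531]
ee_rot: [[-0.114, -0.993, -0.001], [-0.993, 0.114, -0.001], [0.001, 0.001, -1.0]]
wrist_force: [-6.6, -0.6, -0.5]
grip_width: -0.0
gripper_force: 2.8
```

```bash
python3 -m jog '[[[0,0,1,0.5,-0.2,0,0],[0,0,1,1,-0.4,0,0],[0,0,2,1.5,-0.6,0,0],[0,0,2,2,-0.8,0,0],[0,0,2,2.5,-1,0,0],[0,0,2,3,-1.2,0,0],[0,0,2,3.5,-1.2,0,0],[0,0,2,3.5,-1.2,0,0],[0,0,2,3.5,-1.2,0,0],[0,0,2,3.5,-1.2,0,0]]]'
```

```text
time_s: 20.2
tool_pos: [0.4386, -0.3154, 0.053]
ee_rot: [[-0.08, -0.997, -0.004], [-0.997, 0.08, -0.001], [0.001, 0.004, -1.0]]
wrist_force: [-11.2, 0.0, 4.9]
grip_width: 0.0002
gripper_force: 5.7
```

It stops at about 0.55, against the bar. Now back off and return to the left handle.

```bash
python3 -m jog '[[[0,0,-4,-10,4,0,0],[0,0,-11,-22,14,0,0],[0,0,-18,-38,26,0,0],[0,0,-25,-52,37,0,0],[0,0,-31,-52,37,10,0],[0,0,-31,-52,37,40,0],[0,0,-31,-52,37,80,0],[0,0,-31,-52,37,115,0],[0,0,-31,-52,37,130,0],[0,0,-31,-52,37,130,0]]]'
python3 -m jog '[[[0,0,0,-5,40,0,0],[0,0,0,-8,100,0,0],[0,0,0,-8,160,0,0],[0,0,0,-8,220,0,0],[0,0,0,-8,280,0,0],[0,0,0,-8,340,0,0],[0,0,0,-8,400,0,0],[0,0,0,10,455,0,0],[0,0,0,42,500,0,0],[0,0,0,72,530,0,0]]]'
python3 - <<'E'
from h import *
from cell import robot,eyes
o=robot.get_obs();R=o['ee_rot'];print(o['tool_pos'],np.degrees(np.arctan2(-R[1,1],-R[0,1])),o['wrist_force'])
t=eyes.capture('top')['frame'][:,:,::-1]
cv2.imwrite('pics/top2.png',cv2.resize(t[110:250,90:420],None,fx=2.4,fy=2.4,interpolation=cv2.INTER_CUBIC))
E
```

```text
time_s: 21.45
tool_pos: [0.3903, -0.279, 0.184]
ee_rot: [[-0.581, -0.814, 0.003], [-0.814, 0.581, -0.001], [-0.001, -0.003, -1.0]]
wrist_force: [-0.3, -0.3, 0.5]
grip_width: 0.0003
gripper_force: 0.0
time_s: 22.7
tool_pos: [0.4609, 0.2538, 0.1812]
ee_rot: [[-0.579, -0.815, -0.002], [-0.815, 0.579, -0.0], [0.001, 0.001, -1.0]]
wrist_force: [0.9, -1.2, 0.6]
grip_width: 0.0004
gripper_force: 0.0
[0.46088418 0.2538256  0.18122666] -35.38339415858287 [ 0.88611761 -1.15614634  0.5937954 ]
```

View pics/top2.png

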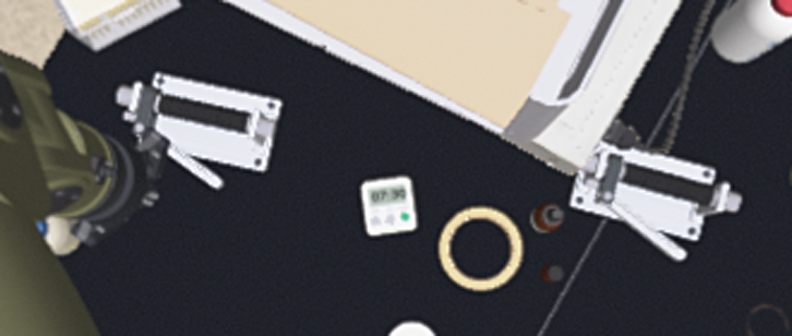

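The right lever (tip (682,255)) has sprung back out, and the bystanders are where they were. Now I'll press and hold the left lever.

```bash
python3 -m jog '[[[0,0,0,0,0,-30,0],[0,0,0,0,0,-65,0],[0,0,0,0,0,-95,0],[0,0,0,0,0,-118,0],[0,0,0,0,0,-130,0],[0,0,0,4,-3,-130,0],[0,0,0,10,-6,-130,0],[0,0,0,16,-10,-130,0],[0,0,0,16,-10,-130,0],[0,0,0,16,-10,-130,0]]]'
python3 -m jog '[[[0,0,0,3,-2,0,0],[0,0,0,5.5,-3.5,0,0],[0,0,3,8,-6.5,0,0],[0,0,6,10.5,-9.5,0,0],[0,0,9,13.5,-12,0,0],[0,0,11,16.5,-14.5,0,0],[0,0,14,19.5,-17,0,0],[0,0,17,22.5,-19,0,0],[0,0,17,22.5,-19,0,0],[0,0,17,22.5,-19,0,0]]]'
```

```text
time_s: 24.0
tool_pos: [0.4772, 0.2416, 0.0536]
ee_rot: [[-0.581, -0.814, 0.0], [-0.814, 0.581, 0.0], [-0.0, -0.0, -1.0]]
wrist_force: [-0.6, -0.3, -0.2]
grip_width: 0.0002
gripper_force: 0.0
time_s: 25.25
tool_pos: [0.499, 0.2229, 0.0533]
ee_rot: [[-0.318, -0.948, -0.001], [-0.948, 0.318, 0.001], [-0.0, 0.001, -1.0]]
wrist_force: [-3.9, 2.2, 2.5]
grip_width: 0.0002
gripper_force: 2.1
```

```bash
python3 -m jog '[[[0,0,0,0.5,-0.5,0,0],[0,0,1,1,-0.5,0,0],[0,0,1,1.5,-1,0,0],[0,0,1,2,-1.5,0,0],[0,0,1,2.5,-1.5,0,0],[0,0,1,3,-1.8,0,0],[0,0,1,3.5,-2,0,0],[0,0,1,3.5,-2,0,0],[0,0,1,3.5,-2,0,0],[0,0,1,3.5,-2,0,0]]]'
```

```text
time_s: 26.5
tool_pos: [0.5016, 0.2215, 0.0532]
ee_rot: [[-0.3, -0.954, -0.003], [-0.954, 0.3, 0.002], [-0.001, 0.003, -1.0]]
wrist_force: [-8.0, 6.7, 5.0]
grip_width: -0.0002
gripper_force: 4.9
```

```bash
python3 -m jog '[[[0,0,0,0.5,0.4,0,0],[0,0,0,1,0.8,0,0],[0,0,0,1.5,1,0,0],[0,0,0,1.5,1,0,0],[0,0,0,1.5,1,0,0],[0,0,0,1.5,1,0,0],[0,0,0,1.5,1,0,0],[0,0,0,1.5,1,0,0],[0,0,0,1.5,1,0,0],[0,0,0,1.5,1,0,0]]]'
python3 - <<'E'
from h import *
from cell import robot,eyes
o=robot.get_obs();print(o['tool_pos'],o['wrist_force'],o['torque'])
w=eyes.capture('wrist')['frame'][:,:,::-1];t=eyes.capture('scene')['frame'][:,:,::-1]
cv2.imwrite('pics/end.png',np.hstack([w[:,100:400],cv2.resize(t[60:320,130:410],None,fx=1.47,fy=384/260)]))
E
```

```text
time_s: 27.75
tool_pos: [0.5016, 0.2215, 0.0531]
ee_rot: [[-0.301, -0.954, -0.005], [-0.954, 0.301, 0.0], [0.001, 0.005, -1.0]]
wrist_force: [-12.9, 3.4, 9.8]
grip_width: -0.0001
gripper_force: 6.5
[0.50163464 0.22152449 0.05314879] [-12.90738314   3.36990036   9.84334005] [ 0.5778987   2.29035707 -0.03292414]
```

View pics/end.png

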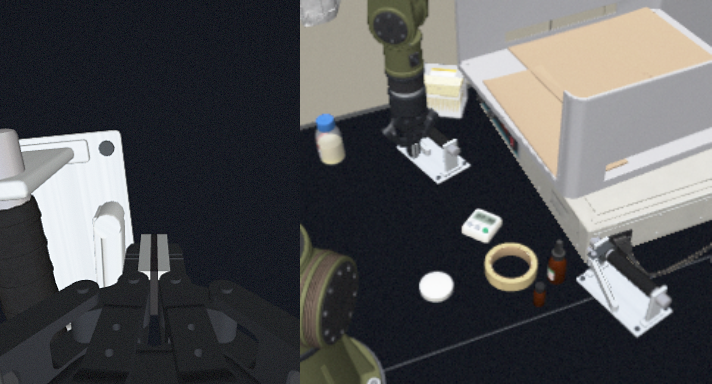

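The lever is held at its firm stop: the TCP didn't move when I pushed further, at about 13 N. The blade (tip (108,210)) is well short of the grip, the right lever is out and nothing else has moved.

```bash
python3 -c "
from cell import robot
print(robot.finish_job())"
```

```text
the job is handed in; nothing more can be done
None
```

I tried both levers and handed the job in at about 28 s: the left handle's lever stops short at about 0.3 rad and is held there with about 13 N, and the right lever went all the way to its bar and has sprung back out.

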